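Tip a standing carton into the green frame

TASK

The white carton of lenses stands on end on the mat between the green frame and the red frame. Do not pick it up: just push it with the fingertips towards the green frame (low to slide it, high to topple it) so that it ends lying flat on a broad side, wholly within the green frame. Leave the small red box and the other things round it where they are, and end with the robot clear of everything.

Things in the scene. Friction and masses are not known exactly. Their poses are not given: they have to be found in the camera images.
- carton: White carton of lenses with a blue band, 60 x 130 x 35 mm (own x, y, z), 0.2 to 0.4 kg. Origin at the centre of the broad face at own -z. Starts standing on end on the mat: own y up, own x level along its width, own z level, roughly along the line joining the frames. Pushed high on a broad side it topples over its lower edge; pushed near its foot it slides. Lying flat, own z is vertical.
- carton_center (a point): Middle of the carton: 68 mm above the bench while it stands, about 20 mm when it lies flat on the mat.
- carton_corner0 (a point): Corner of the carton's 60 x 130 mm outline, at mid-thickness: own (-30, -65, 17.5) mm.
- carton_corner1 (a point): Corner of the carton's 60 x 130 mm outline, at mid-thickness: own (30, -65, 17.5) mm.
- carton_corner2 (a point): Corner of the carton's 60 x 130 mm outline, at mid-thickness: own (30, 65, 17.5) mm.
- carton_corner3 (a point): Corner of the carton's 60 x 130 mm outline, at mid-thickness: own (-30, 65, 17.5) mm.
- green_frame: Rectangle of flat green tape on the mat: inside 120 mm (own x) by 186 mm (own y), lines 10 mm wide, so 140 x 206 mm outside. Origin at its centre, 3 mm above the bench; own z up. The red frame lies beside it along own y, on its +y or -y side (it varies); the strip between their inside edges is 90 mm wide, the carton stands in it.
- red_frame: The same rectangle in red tape; origin at its centre, axes parallel to those of the green frame. The small red box lies in it.
- mat: Dark rubber mat fixed to the bench, 170 (own x) x 530 (own y) x 3 mm, carrying both frames; origin at the centre of its underside, axes parallel to those of the frames.
- flint_box: Small red cardboard box, 46 x 60 x 30 mm (its long side across the frame), loose, lying in the red frame; origin at the centre of its underside. Not to be moved.
- black_tape: Roll of black tape lying flat, diameter 62 mm, 19 mm high, loose, behind the mat; origin at the centre of its underside. Not to be moved.
- marker: Green and white marker pen, 17 x 135 x 16 mm, loose, lying in front of the mat roughly along its long side; origin at the centre of its underside. Not to be moved.
There are look-alikes about, which are no part of the job. There is more than one size of the carton; the job needs the largest.

How it is judged:
By the outcome, as a careful person would: the job done as asked, in the order asked, and still so for the second after the job is handed in, with the robot touching nothing.
It also fails if it takes over 42 s, if anything falls off the work surface, if the arm or the gripper's body presses on something with over 40 N, if the wrist force passes 120 N, or if a joint passes its speed limit or range.

ROBOT

A 7-joint arm with a two-finger parallel gripper is mounted at the origin on a cart in front of the work surface, level with it; the furniture and walls round the work are solid. World frame = base frame: x ahead of the robot, y to its left, z up, the work surface at z = 0. Lengths are in mm, angles in degrees, forces in N, time in s.
With the tool pointing down it reaches from about 425 to 875 mm from the base axis. Payload 4.7 kg.
Tool frame: the origin (TCP) lies at the very end of the fingers, on their centre line; the grasp point (between the pads) lies 19 mm behind it (ctrl.grip_depth is the distance from the TCP to the grasp point, in mm); z points along the fingers, y is the line along which they close (so a half turn about z gives the same grasp; the last joint's range is limited). The gripper opens to 85 mm and grips with 20 to 120 N. Pads are 22 mm wide; open, the fingers measure 114 mm over their backs; the gripper's body (76 mm by 85 mm) begins 54 mm behind the grasp point. The pads swing forward as they close: fully open they stand 13 mm farther back than shut.
Start: joints at [-67.202, 18.392, -4.016, 83.108, 1.295, 78.541, -3.26], TCP at [243.418, 602.721, 231.349] pointing down, gripper open.
Joint ranges: [-163.93, 163.93], [-17.29, 119.83], [-79.2, 71.16], [3.27, 140.29], [-89.18, 269.18], [5.43, 117.66], [-154.24, 154.24]. Speed limits (degrees/s): [147.25, 147.25, 180, 180, 180, 180, 180].

INTERFACE

Orientations are given as [roll, pitch, yaw] about the fixed x, y, z axes, in that order (R = Rz(yaw) Ry(pitch) Rx(roll)).
In Python, from cell import ctrl gives the robot as it stands.
- The arm moves only by the shell command python3 -m pendant 'ROWS' [FORCE]. ROWS is JSON, one flat list of numbers, 5 for each row, row after row: the shift along the tool's x, y, z as a fraction of full scale, then the turn about the tool's z as a fraction of full scale, then the opening, from -1 (shut) to 1 (fully open). In form: [tx, ty, tz, yaw, claw, tx, ty, tz, yaw, claw, ...]. A call has 1 to 10 rows; each row is the pose to reach, as a shift and turn from the pose commanded when the call began, along the tool's axes at that moment; what a row does not reach only later rows make up. Full scale, the value 1, is 120 mm for a shift and 1.5 rad for a turn. A row lasts 1/8 s, in which the tool goes at most 62.5 mm and 10.7 degrees, less where a joint would pass 70% of its speed; a pose out of reach is approached as far as the arm can. A call with a number of a shift or a turn outside -1 to 1 is refused whole. A call with a gripper value outside its range is refused whole. The fingers move at their own pace and stop on an object; FORCE is the grip in N (left out, the last holds). Time passes only in rows, so rows that repeat a pose let the fingers close. It gives the time, the measured TCP pose, the force, the opening and the grip force at its end, in the units of the state.
- ctrl.get_obs(): the state, without advancing time (a new reading comes with each control period).
- ctrl.snapshot(name): name is "scene" or "side" or "wrist"; returns the picture (384x512x3 uint8, red, green, blue); there is no depth.
- ctrl.camera_info(name): a dict with "fx", "fy", "cx", "cy" (pixels), "R" (3x3) and "t" (3): a world point X has camera coordinates R X + t; the wrist camera has in their place "T_tool_cam" (4x4, takes a point from camera to tool coordinates, whose origin is the TCP and whose axes are the flange's). Camera axes: x right, y down, z forward; pixel columns grow to the right and rows downward; lengths in mm; the calibration is good to about 2 mm. A picture is of the moment at which its call begins: read the wrist's pose just before it. camera_info takes no time and is no camera call.
- ctrl.finish_job(): hands the job in; it is judged then, once.
Trained networks look in the newest picture that a camera, given by its name, has taken for a name from the list of things; names that differ only in an ending like _2 or _b are one class to them, and where a whole thing is asked for, a point or a joint stands for the part that bears it (a point fixed in the world has none). Each returns a list of dicts, best first, with "score" (0 to 1); they miss things now and then, are a little off and sometimes report something else, mostly with a low value. They report only what shows in the picture. A call takes as long as a camera call. They do not tell look-alikes from the thing itself.
- ctrl.masks_of(query, camera): "pixels" (384x512 bool, what is visible of it) and "rect" ([centre column, centre row, width, height] in pixels, round what is visible of it).
- ctrl.spot_point(query, camera): "centre" ([row, column] in pixels: a listed point, or the origin of a listed thing).
The state is a dict: "clock": time; "joint_positions": joint angles; "qd": joint speeds; "effort": joint torques, N m; "eef_pos": TCP position; "tool_rot": TCP orientation; "wrist_force": force on the tool from outside, world axes, zero at the start; "torque": the same for the moment, N m; "width": opening from 0.0 (shut) to 1.0 (fully open); "grip_force": force on a finger pad.
Only numpy, scipy, OpenCV 4.12 (cv2) and the standard library are available. Lean on these libraries where they do the work, as an engineer would, in place of code of your own. Each camera call takes 0.05 s, during which the arm holds its last target. There are 200 camera calls.

## Working session

There is one attempt and no reset: what is moved stays moved. The work goes in short steps, Python scripts to look and compute and a shell command to move; the robot and the scene stay as the last step left them, time stands still between calls to the robot, and variables do not carry over. Pictures are saved under pics/ and viewed, at most 10 in all, crops included, and the job is handed in when it is done.

```bash
mkdir -p pics; ls; cat > h.py <<'E'
import numpy as np, cv2
from cell import ctrl
def snap(c,name):
    im=ctrl.snapshot(c); cv2.imwrite(f'pics/{name}.png',im[:,:,::-1]); return im
def ray(c,u,v,z):
    k=ctrl.camera_info(c); R=np.array(k['R']);t=np.array(k['t'])
    o=-R.T@t; d=R.T@np.array([(u-k['cx'])/k['fx'],(v-k['cy'])/k['fy'],1])
    return o+d*(z-o[2])/d[2]
def proj(c,X):
    k=ctrl.camera_info(c); p=np.array(k['R'])@np.array(X)+np.array(k['t'])
    return np.array([k['fx']*p[0]/p[2]+k['cx'],k['fy']*p[1]/p[2]+k['cy']])
E
python3 - <<'E'
from h import *
s=ctrl.get_obs();print(s['clock'],s['eef_pos'],s['tool_rot'],s['width'])
a=snap('scene','s0');b=snap('side','d0')
cv2.imwrite('pics/both0.png',cv2.resize(np.vstack([a,b])[:,:,::-1],None,fx=.78,fy=.78))
for c in('scene','side'):
    k=ctrl.camera_info(c);R=np.array(k['R']);print(c,-R.T@np.array(k['t']),R[2])
    for n in('carton','green_frame','red_frame','flint_box','black_tape','marker','mat'):
        for d in ctrl.spot_point(n,c)[:3]:
            r,q=d['centre'];z={'carton':68,'green_frame':3,'red_frame':3,'flint_box':3}.get(n,0)
            print(n,round(d['score'],2),np.round([q,r]),ray(c,q,r,z).round())
E
```

```text
pics
0.0 [243.230371   602.18576367 230.20099982] [-1.79888054e+02  6.02079280e-03  1.58011898e+02] 0.9980905009810811
scene [ 103.53353844 -327.92987943  548.37869834] [ 0.52877162  0.64558283 -0.55102031]
carton 0.82 [172. 213.] [367. 285.  68.]
carton 0.75 [276. 165.] [679. 313.  68.]
carton 0.7 [255. 191.] [559. 250.  68.]
red_frame 0.6 [255. 222.] [541. 224.   3.]
flint_box 0.97 [303. 247.] [570.  93.   3.]
black_tape 0.86 [309. 206.] [689. 197.   0.]
black_tape 0.55 [262. 194.] [631. 309.   0.]
marker 0.73 [226. 256.] [423. 172.   0.]
mat 0.79 [257. 223.] [543. 221.   0.]
side [ 232.23939518 -314.63273741  696.36151891] [ 0.36882643  0.63172016 -0.68183334]
carton 0.93 [174. 206.] [390. 307.  68.]
carton 0.87 [249. 196.] [561. 249.  68.]
carton 0.72 [280. 160.] [704. 327.  68.]
flint_box 0.89 [289. 252.] [579.  97.   3.]
black_tape 0.58 [246. 222.] [541. 233.   0.]
black_tape 0.55 [300. 207.] [689. 204.   0.]
marker 0.86 [212. 256.] [422. 181.   0.]
mat 0.71 [247. 224.] [542. 226.   0.]
```

View pics/s0.png

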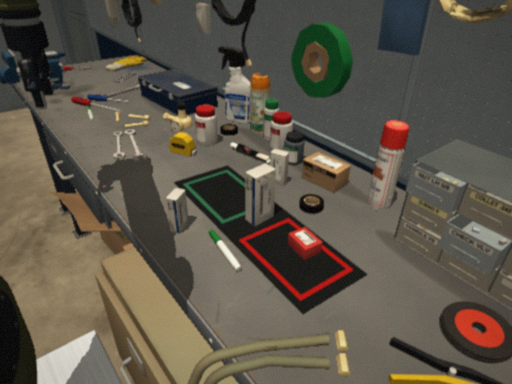

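View pics/d0.png

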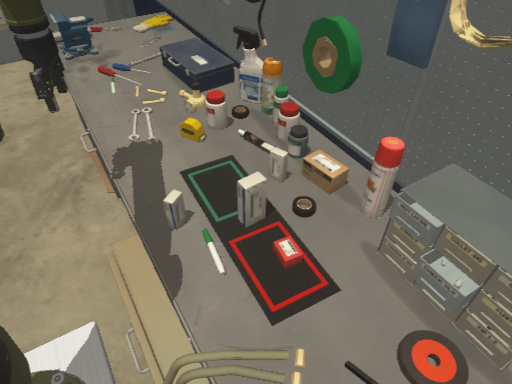

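The pictures show the largest carton at about scene (260,195) and side (252,200). The green frame is on its +y side and the red frame with the small box on its -y side. Next I'll measure the frames by colour and the carton from its corners in both views.

```bash
python3 - <<'E'
from h import *
P={}
for c in('scene','side'):
    im=snap(c,c+'1');hsv=cv2.cvtColor(im,cv2.COLOR_RGB2HSV)
    for nm,lo,hi in(('red',(0,150,90),(8,255,255)),('red2',(172,150,90),(180,255,255)),('green',(65,80,50),(90,255,255))):
        P[nm]=cv2.inRange(hsv,lo,hi)
    for nm,m,off in(('red',P['red']|P['red2'],0),('green',P['green'],0)):
        n,l,st,ce=cv2.connectedComponentsWithStats(m)
        box=np.array([150,160,220,150])
        best=[i for i in range(1,n) if st[i,4]>25 and 170<ce[i][0]<370 and 150<ce[i][1]<310]
        ys,xs=np.nonzero(np.isin(l,best))
        pts=np.array([ray(c,x,y,3)[:2] for x,y in zip(xs,ys)],np.float32)
        r=cv2.minAreaRect(pts);print(c,nm,r,cv2.boxPoints(r).round().tolist())
    for n in('carton_center',)+tuple(f'carton_corner{i}' for i in range(4)):
        print(n,[(round(d['score'],2),np.round(d['centre'][::-1],1).tolist()) for d in ctrl.spot_point(n,c)[:4]])
    for d in ctrl.masks_of('carton',c)[:3]:
        m=d['pixels'].astype(np.uint8);
        if abs(d['rect'][0]-255)<15:
            h=cv2.convexHull(np.argwhere(m)[:,::-1].astype(np.int32));print('hull',cv2.approxPolyDP(h,2.5,True)[:,0].tolist())
a=cv2.imread('pics/scene1.png')[140:260,200:340];b=cv2.imread('pics/side1.png')[140:260,200:340]
cv2.imwrite('pics/crop1.png',cv2.resize(np.hstack([a,b]),(800,343),interpolation=cv2.INTER_CUBIC))
E
```

```text
scene red ((543.6992797851562, 89.6929931640625), (209.44288635253906, 151.7176971435547), 87.05533599853516) [[463.0, -11.0], [614.0, -19.0], [625.0, 190.0], [473.0, 198.0]]
scene green ((552.0399169921875, 365.7113342285156), (213.3252410888672, 144.14471435546875), 87.13887786865234) [[475.0, 263.0], [619.0, 256.0], [629.0, 469.0], [485.0, 476.0]]
carton_center [(0.86, [262.6, 196.3]), (0.83, [177.6, 208.7]), (0.58, [279.9, 162.0])]
carton_corner0 [(0.96, [271.1, 151.8]), (0.92, [247.4, 225.3]), (0.8, [269.9, 165.5]), (0.73, [185.0, 224.7])]
carton_corner1 [(0.96, [271.1, 151.8]), (0.92, [247.4, 225.3]), (0.8, [269.9, 165.5]), (0.73, [185.0, 224.7])]
carton_corner2 [(0.96, [271.1, 151.8]), (0.92, [247.4, 225.3]), (0.8, [269.9, 165.5]), (0.73, [185.0, 224.7])]
carton_corner3 [(0.96, [271.1, 151.8]), (0.92, [247.4, 225.3]), (0.8, [269.9, 165.5]), (0.73, [185.0, 224.7])]
side red ((538.7122192382812, 92.2131576538086), (207.93218994140625, 143.06216430664062), 87.38386535644531) [[463.0, -8.0], [605.0, -15.0], [615.0, 193.0], [472.0, 199.0]]
side green ((551.6228637695312, 368.6212463378906), (207.7852783203125, 140.9458770751953), 87.18498992919922) [[476.0, 268.0], [617.0, 261.0], [627.0, 469.0], [486.0, 476.0]]
carton_center [(0.6, [180.9, 207.4]), (0.59, [254.7, 200.3]), (0.56, [274.9, 163.5])]
carton_corner0 [(0.97, [240.1, 222.0]), (0.92, [284.0, 178.6]), (0.89, [183.4, 217.4]), (0.88, [271.2, 147.0])]
carton_corner1 [(0.97, [240.1, 222.0]), (0.92, [284.0, 178.6]), (0.89, [183.4, 217.4]), (0.88, [271.2, 147.0])]
carton_corner2 [(0.97, [240.1, 222.0]), (0.92, [284.0, 178.6]), (0.89, [183.4, 217.4]), (0.88, [271.2, 147.0])]
carton_corner3 [(0.97, [240.1, 222.0]), (0.92, [284.0, 178.6]), (0.89, [183.4, 217.4]), (0.88, [271.2, 147.0])]
hull [[259, 172], [266, 180], [265, 215], [246, 226], [238, 214], [238, 181]]
```

View pics/crop1.png

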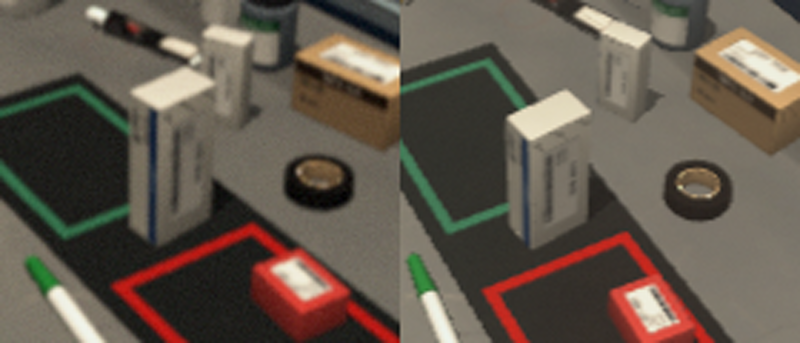

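```bash
cat >> h.py <<'E'
from scipy.optimize import least_squares
def fit(S,D,z0=3,x0=(560,235,-3)):
    # S,D: front-left.. vertex lists: (sx,sy,top) -> pixel ; box 60 (x) x 35 (y) x130
    def X(p,k):
        a=np.radians(p[2]);l=np.array([k[0]*30,k[1]*17.5]);R=np.array([[np.cos(a),-np.sin(a)],[np.sin(a),np.cos(a)]])
        return np.r_[R@l+p[:2],z0+130*k[2]]
    f=lambda p:np.concatenate([proj(c,X(p,k))-v for c,V in(('scene',S),('side',D)) for k,v in V.items()])
    return least_squares(f,x0,loss='soft_l1')
E
python3 - <<'E'
from h import *
S={(-1,1,1):(245.5,173.2),(-1,-1,1):(255,177.8),(1,-1,1):(274.6,169),(1,1,1):(264.8,163.8),(-1,-1,0):(254.9,225.5),(-1,1,0):(245.5,221.5),(1,-1,0):(273.9,217.5)}
D={(-1,1,1):(237.5,182),(-1,-1,1):(245.5,189),(1,-1,1):(265.8,178.5),(1,1,1):(258.8,171.9),(-1,-1,0):(245.9,226.3),(-1,1,0):(237.5,216.3),(1,-1,0):(265,214.6)}
for s,d in((S,D),(S,{}),({},D)):
    r=fit(s,d);print(r.x.round(1),r.fun.round(1).tolist())
E
```

```text
[558.6 231.2   4.5] [-0.9, -2.0, 0.5, -0.2, 1.1, -0.6, -0.0, -1.3, -0.3, 0.7, -0.9, -2.3, -0.6, -1.7, -0.7, -0.9, -0.0, 0.7, 1.3, 0.9, -0.7, -0.6, 0.1, 2.0, 0.6, 3.4, 0.6, 3.4]
[556.  227.3   5. ] [-0.7, -0.8, 0.8, 1.0, 1.3, 0.4, 0.0, -0.3, 0.0, 2.0, -0.7, -1.0, -0.4, -0.6]
[560.4 234.9   4.2] [-0.8, -2.1, -0.2, -0.6, 1.1, -0.3, -0.8, -1.7, -0.1, 0.7, 0.5, 2.1, 0.4, 2.2]
```

```bash
python3 -m pendant '[-0.32,-0.2,0,0,-0.53, -0.64,-0.4,0,0,-0.53, -0.94,-0.59,0,0,-0.53, -0.94,-0.59,0,0,-0.53]'; python3 -m pendant '[-0.32,-0.2,0,0,-0.53, -0.64,-0.4,0,0,-0.53, -0.94,-0.59,0,0,-0.53, -0.94,-0.59,0,0,-0.53]'
```

```text
clock: 2.0
eef_pos: [325.4, 491.4, 231.8]
tool_rot: [180.0, 0.1, 157.6]
wrist_force: [0.1, -0.7, 1.0]
width: 0.237
grip_force: 0.0
clock: 2.5
eef_pos: [402.1, 384.2, 231.7]
tool_rot: [180.0, 0.1, 157.7]
wrist_force: [-0.4, 0.7, -0.5]
width: 0.233
grip_force: 0.0
```

```bash
python3 -m pendant '[-0.32,-0.2,0,0,-0.53, -0.64,-0.4,0,0,-0.53, -0.94,-0.59,0,0,-0.53, -0.94,-0.59,0,0,-0.53]'; python3 -m pendant '[-0.32,-0.2,0,0,-0.53, -0.64,-0.4,0,0.1,-0.53, -0.94,-0.59,0,0.22,-0.53, -0.94,-0.59,0,0.34,-0.53, -0.94,-0.59,0,0.46,-0.53, -0.94,-0.59,0,0.58,-0.53, -0.94,-0.59,0,0.7,-0.53, -0.94,-0.59,0,0.82,-0.53,-0.94,-0.59,0,0.82,-0.53,-0.94,-0.59,0,0.82,-0.53]'
python3 -c "
from cell import ctrl
print(ctrl.get_obs()['joint_positions'])"
```

```text
clock: 3.0
eef_pos: [479.5, 276.9, 231.5]
tool_rot: [-180.0, 0.1, 157.7]
wrist_force: [-0.3, 0.3, -0.2]
width: 0.234
grip_force: 0.0
clock: 4.25
eef_pos: [555.4, 172.7, 231.3]
tool_rot: [-180.0, -0.0, 87.8]
wrist_force: [-0.5, -0.2, 0.0]
width: 0.234
grip_force: 0.0
[-39.13203657  10.18913162  21.90492938  94.02245577  -3.92029759
  76.53897316 -18.80811134]
```

```bash
python3 -m pendant '[0,0.02,0.4,-0.01,-0.53, 0,0.02,0.75,-0.01,-0.53, 0,0.02,0.95,-0.01,-0.53, 0,0.02,1,-0.01,-0.53, 0,0.02,1,-0.01,-0.53]'; python3 -m pendant '[0.04,0,0.06,0,-0.53, 0.08,0,0.06,0,-0.53, 0.11,0,0.06,0,-0.53, 0.11,0,0.06,0,-0.53]'
python3 - <<'E'
from h import *
a=snap('scene','s2');b=snap('side','d2')
cv2.imwrite('pics/crop2.png',cv2.resize(np.hstack([a[60:260,180:340],b[60:260,180:340]])[:,:,::-1],(800,500),interpolation=cv2.INTER_CUBIC))
E
```

```text
clock: 4.88
eef_pos: [558.4, 171.4, 111.8]
tool_rot: [180.0, -0.0, 88.5]
wrist_force: [-0.0, -0.2, 0.6]
width: 0.234
grip_force: 0.0
clock: 5.38
eef_pos: [558.7, 185.0, 104.5]
tool_rot: [180.0, -0.0, 88.5]
wrist_force: [0.7, 0.7, 0.4]
width: 0.236
grip_force: 0.0
```

View pics/crop2.png

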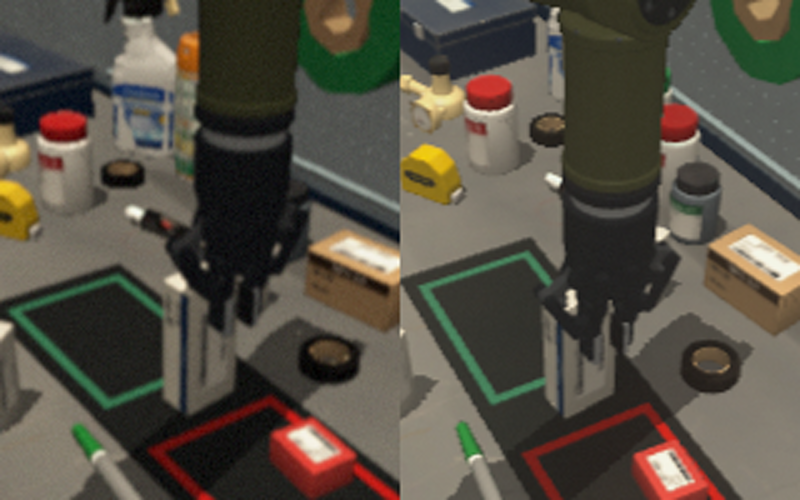

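The fingertips are right behind the upper part of the carton (crop: fingers at (240,310), carton at (200,350)). Next I'll push high.

```bash
python3 -m pendant '[0.05,0,0,0,-0.53, 0.1,0,0,0,-0.53, 0.15,0,0,0,-0.53, 0.2,0,0,0,-0.53, 0.24,0,0,0,-0.53]';  python3 -m pendant '[0.05,0,0,0,-0.53, 0.1,0,0,0,-0.53, 0.15,0,0,0,-0.53, 0.2,0,0,0,-0.53, 0.26,0,0,0,-0.53, 0.26,0,0,0,-0.53]'
python3 - <<'E'
from h import *
a=snap('scene','s3');b=snap('side','d3')
cv2.imwrite('pics/crop3.png',cv2.resize(np.hstack([a[60:260,180:340],b[60:260,180:340]])[:,:,::-1],(800,500),interpolation=cv2.INTER_CUBIC))
E
```

```text
clock: 6.1
eef_pos: [559.3, 213.5, 104.1]
tool_rot: [180.0, -0.0, 88.4]
wrist_force: [0.8, -0.7, 1.2]
width: 0.236
grip_force: 0.2
clock: 6.85
eef_pos: [560.0, 245.3, 104.1]
tool_rot: [-180.0, -0.0, 88.5]
wrist_force: [-0.5, -1.2, -0.4]
width: 0.237
grip_force: 0.0
```

View pics/crop3.png

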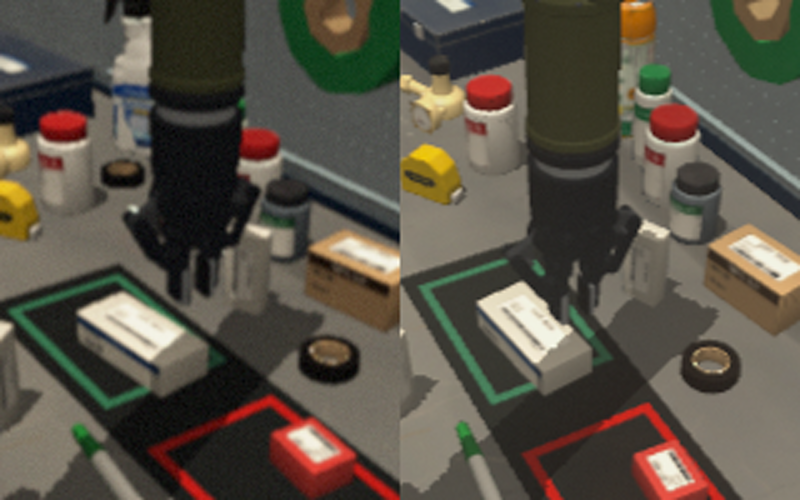

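The carton lies flat with its near end over the green line, so it needs a slide of about 50 mm. I'll back off and measure it.

```bash
python3 -m pendant '[-0.15,0,-0.1,0.01,-0.53, -0.35,0,-0.1,0.02,-0.53, -0.5,0,-0.1,0.02,-0.53, -0.5,0,-0.1,0.02,-0.53]'
cat >> h.py <<'E'
def lying(x0=(553,310,87)):
    "fit x,y,heading of lying box by IoU of hull masks in both views"
    from scipy.optimize import minimize
    M={}
    for c in('scene','side'):
        ctrl.snapshot(c)
        pr=proj(c,[x0[0],x0[1],20])
        ds=[d for d in ctrl.masks_of('carton',c) if np.hypot(*(np.array(d['rect'][:2])-pr))<25]
        if ds: M[c]=ds[0]['pixels'].astype(np.uint8)
    def pred(p,c):
        a=np.radians(p[2]);u=np.array([np.cos(a),np.sin(a)]);w=np.array([-u[1],u[0]])
        P=[proj(c,np.r_[np.array(p[:2])+s*65*u+t*30*w,z]) for s in(-1,1) for t in(-1,1) for z in(3,38)]
        h=cv2.convexHull(np.array(P,np.float32)); m=np.zeros((384*4,512*4),np.uint8)
        cv2.fillConvexPoly(m,np.round(h*4+1.5).astype(np.int32),1);return m
    B={c:cv2.resize(m,None,fx=4,fy=4,interpolation=cv2.INTER_NEAREST) for c,m in M.items()}
    def cost(p,cs=None):
        s=0
        for c in (cs or B):
            q=pred(p,c); s+=1-(q&B[c]).sum()/(q|B[c]).sum()
        return s
    for cs in [None]+[[c] for c in B]:
        r=minimize(cost,x0,args=(cs,),method='Nelder-Mead',options=dict(initial_simplex=np.array(x0)+np.array([[0,0,0],[12,0,0],[0,12,0],[0,0,8]])))
        print(cs,r.x.round(1),round(r.fun,3))
E
python3 - <<'E'
from h import *
lying()
G=np.array([552,367.]);u=np.array([.0497,.9988]);v=np.array([.9988,-.0497])
E
```

```text
clock: 7.45
eef_pos: [558.8, 181.1, 116.3]
tool_rot: [180.0, 0.0, 86.4]
wrist_force: [-0.1, 0.8, -0.9]
width: 0.234
grip_force: 0.0
None [551.1 317.8  93.5] 0.129
['scene'] [550.  314.2  93.9] 0.047Traceback (most recent call last):
  File "<stdin>", line 2, in <module>
  File "h.py", line 41, in lying
    r=minimize(cost,x0,args=(cs,),method='Nelder-Mead',options=dict(initial_simplex=np.array(x0)+np.array([[0,0,0],[12,0,0],[0,12,0],[0,0,8]])))
    res = _minimize_neldermead(fun, x0, args, callback, bounds=bounds,
                               **options)
    fsim[j] = func(sim[j])
              ~~~~^^^^^^^^
    fx = function(np.copy(x), *(wrapper_args + args))
  File "h.py", line 38, in cost
    q=pred(p,c); s+=1-(q&B[c]).sum()/(q|B[c]).sum()
  File "h.py", line 31, in pred
    P=[proj(c,np.r_[np.array(p[:2])+s*65*u+t*30*w,z]) for s in(-1,1) for t in(-1,1) for z in(3,38)]
       ~~~~^^^^^^^^^^^^^^^^^^^^^^^^^^^^^^^^^^^^^^^^^^
  File "h.py", line 10, in proj
    k=ctrl.camera_info(c); p=np.array(k['R'])@np.array(X)+np.array(k['t'])
ValueError: time passes only in moves, steps and waits
```

```bash
python3 -m pendant '[0.08,-0.03,0.3,0,-0.53, 0.16,-0.06,0.6,0,-0.53, 0.16,-0.06,0.8,0,-0.53, 0.16,-0.06,0.87,0,-0.53, 0.16,-0.06,0.87,0,-0.53]'; python3 -m pendant '[0.06,0,0,0,-0.53, 0.12,0,0,0,-0.53, 0.18,0,0,0,-0.53, 0.24,0,0,0,-0.53, 0.3,0,0,0,-0.53, 0.3,0,0,0,-0.53]'
```

```text
clock: 8.28
eef_pos: [552.4, 204.2, 11.6]
tool_rot: [-180.0, 0.0, 86.7]
wrist_force: [0.4, -0.5, 1.2]
width: 0.236
grip_force: 0.0
clock: 9.02
eef_pos: [554.5, 240.3, 11.7]
tool_rot: [180.0, -0.0, 86.7]
wrist_force: [-0.1, 1.1, 1.3]
width: 0.235
grip_force: 0.0
```

```bash
python3 -m pendant '[0.05,0,0,0,-0.53, 0.1,0,0,0,-0.53, 0.15,-0.01,0,0,-0.53, 0.2,-0.01,0,0,-0.53, 0.25,-0.02,0,0,-0.53, 0.3,-0.02,0,0,-0.53, 0.34,-0.03,0,0,-0.53, 0.38,-0.03,0,0,-0.53, 0.41,-0.03,0,0,-0.53, 0.41,-0.03,0,0,-0.53]'; python3 -m pendant '[-0.1,0,0,0,-0.53, -0.3,0,0,0,-0.53, -0.5,0,-0.3,0,-0.53, -0.5,0,-0.7,0,-0.53, -0.5,0,-1,0,-0.53, -0.5,0,-1,0,-0.53]'
sed -i "s/^def snap/K={c:ctrl.camera_info(c) for c in('scene','side')}\ndef snap/; s/k=ctrl.camera_info(c)/k=K[c]/" h.py
python3 - <<'E'
from h import *
lying((552,367,87))
a=snap('scene','s4');b=snap('side','d4')
cv2.imwrite('pics/crop4.png',cv2.resize(np.hstack([a[110:310,160:320],b[110:310,160:320]])[:,:,::-1],(800,500),interpolation=cv2.INTER_CUBIC))
E
```

```text
clock: 10.28
eef_pos: [553.8, 290.2, 11.8]
tool_rot: [180.0, -0.1, 86.7]
wrist_force: [0.2, 0.3, 0.0]
width: 0.239
grip_force: 0.0
clock: 11.02
eef_pos: [552.7, 227.8, 135.5]
tool_rot: [179.7, -0.2, 86.5]
wrist_force: [-0.1, -0.1, -0.3]
width: 0.233
grip_force: 0.0
None [559.  365.2  86.4] 0.145
['scene'] [558.2 364.1  85.5] 0.039
['side'] [561.2 368.9  86.6] 0.085
```

View pics/crop4.png

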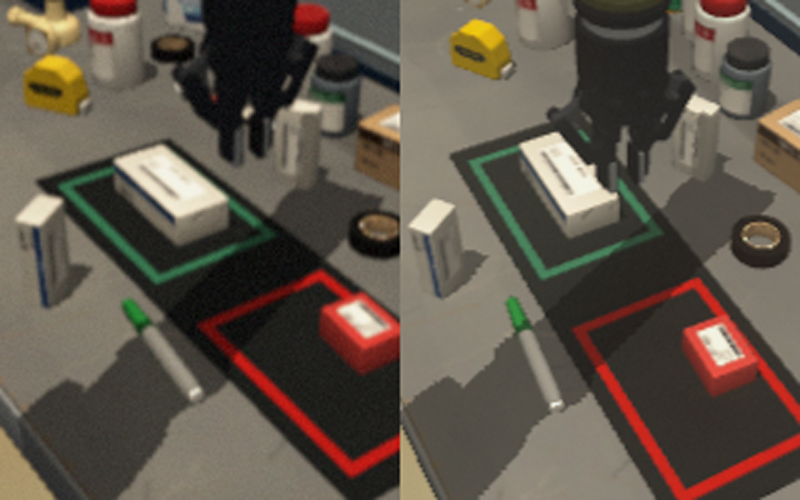

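The carton lies flat and aligned with the green frame, about 8 mm off centre in x and 2 mm in y, with slack of roughly 28 mm either way. The other things haven't moved and the gripper is well clear above.

```bash
python3 -c "
from cell import ctrl
print(ctrl.finish_job())"
```

```text
the job is handed in; nothing more can be done
None
```

I toppled the carton with a high push, then slid it with a low one; it ended flat on a broad side, wholly inside the green frame, with nothing else moved and the robot clear, and I handed the job in at about 11 s on the robot's clock.

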